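Brush rack through the drop gate

ROBOT

A 6-joint arm with a two-finger parallel gripper is mounted at the origin on the work surface. World frame = base frame: x ahead of the robot, y to its left, z up, the work surface at z = 0. Lengths are in mm, angles in rad, forces in N, time in s.
With the tool pointing down it reaches from about 325 to 1000 mm from the base axis. Payload 5.1 kg.
Tool frame: the origin (TCP) lies at the very end of the fingers, on their centre line; the grasp point (between the pads) lies 19 mm behind it; z points along the fingers, y is the line along which they close (so a half turn about z gives the same grasp; the last joint's range is limited). The gripper opens to 85 mm and grips with 20 to 120 N. Pads are 22 mm wide; open, the fingers measure 114 mm over their backs; the gripper's body (76 mm by 85 mm) begins 54 mm behind the grasp point. The pads swing forward as they close: fully open they stand 13 mm farther back than shut.
Start: joints at [1.037, 0.124, 1.65, -0, 1.367, -0.083], TCP at [283.214, 585.042, 231.322] pointing down, gripper open.
Joint ranges: [-2.61, 2.61], [-1.02, 2.33], [0.03, 2.71], [-1.35, 4.49], [0.32, 2.68], [-2.91, 2.91]. Speed limits (rad/s): [2.57, 2.57, 3.14, 3.14, 3.14, 3.14].

INTERFACE

Orientations are given as a rotation vector (axis times angle).
In Python, from plant import observe, grab_frame, sign_off gives the robot as it stands.
- The arm moves only by the tool carry_out, never from a script. Its argument "steps" is one flat list of numbers, 6 for each row, row after row: the shift along the tool's x, y, z normalised to -1 to 1, where 1 is 0.15 m, then the turn, a rotation vector about the tool's x, y, z normalised to -1 to 1, where 1 is pi rad. In form: [x, y, z, rx, ry, rz, x, y, z, rx, ry, rz, ...]. A call has exactly 10 rows; each row is the pose to reach, as a shift and turn from the pose commanded when the call began, along the tool's axes at that moment, turning the shorter way round; what a row does not reach only later rows make up. A row lasts 1/8 s, in which the tool goes at most 62.5 mm and 10.7 degrees, less where a joint would pass 70% of its speed; a pose out of reach is approached as far as the arm can. A call with a number of a shift or a turn outside -1 to 1 is refused whole. A call with a gripper value outside its range is refused whole. "claw" is the opening, from 0 (shut) to 1 (fully open), set as the call begins (left out, the last holds). The fingers move at their own pace and stop on an object; the grip force is fixed at half the most. Time passes only in rows, so rows that repeat a pose let the fingers close, or fill a call up. It gives the time, the measured TCP pose, the force, the opening and the grip force at its end, in the units of the state.
- observe(): the state, without advancing time (a new reading comes with each control period).
- grab_frame(name): name is "scene" or "top" or "wrist"; returns a dict with "image" (384x512x3 uint8, red, green, blue), "camera_matrix" (3x3 intrinsics, pixels), "T" (4x4, takes a point from camera to world coordinates). Camera axes: x right, y up, looking along -z (the intrinsics and any distortion apply to the point x, -y, -z); pixel columns grow to the right and rows downward; lengths in mm; the calibration is good to about 2 mm. The wrist camera is an equidistant fisheye: a pixel r from the principal point sees the ray r / f radians off the axis. A picture is of the moment at which its call begins. There is no depth.
- sign_off(): hands the job in; it is judged then, once.
The state is a dict: "time_s": time; "joint_positions": joint angles; "qvel": joint speeds; "joint_torque": joint torques, N m; "tool_pos": TCP position; "eef_rot": TCP orientation; "force": force on the tool from outside, world axes, zero at the start; "torque": the same for the moment, N m; "grip_width": finger opening in mm; "grasp_force": force on a finger pad.
Only numpy, scipy, OpenCV 4.12 (cv2) and the standard library are available. Lean on these libraries where they do the work, as an engineer would, in place of code of your own. Each camera call takes 0.05 s, during which the arm holds its last target. There are 200 camera calls.

TASK

Push the long steel bar sideways with a fingertip to swing the wooden drop gate of the chute up, and keep it held up while you push the brush rack, by the raised board at its rear, along the chute until its front is home against the end stop. Then take the finger away so that the gate comes down fully shut behind the block of brushes. The gate must not touch the rack at any time, the rack must not be lifted or tipped, and the jar, the brush pot and the bowl stay where they are.

Things in the scene. Friction and masses are not known exactly. Their poses are not given: they have to be found in the camera images.
- chute: (All sizes in mm.) Fixed open wooden trough, x -220 to 140, 126 wide. Origin on the table under its centre line. x: push direction; y: towards the hinge and bar side; z up. Floor top z 10; walls: inner faces y +-53, tops z 34; end stop's inner face x 130; rear end open. Gate plane at x 40, hinge cheeks there (x 14 to 66, y 49 to 79, up to z 62). Place and yaw vary.
- gate_hinge (a joint): Hinge of the gate, rad: 0 shut (panel level across the chute), grows as the panel swings up, stop at 1.15. Axis parallel to chute x at chute y 58, z 50. Spring and weight always shut it; the rack cannot push it open. Pushing the bar towards chute +y with 3 to 10 N (friction) lifts the panel. Above 1.0 the rack passes clear.
- gate: Wooden panel 10 thick across the chute, rigidly joined by a crank to the long steel bar. Shut, the panel spans chute z 35 to 65: it blocks the rack's front block and brushes but is clear above its low deck. Origin on the hinge axis in the gate plane (chute x 40, y 58, z 50).
- bar_mid (a point): Point on the axis of the steel bar, 150 before the gate plane. Bar: round, 10 thick, parallel to chute x, from chute x -265 to 40; push it anywhere along its length. Axis 52 from the hinge axis: shut, at chute y 30, z 94; at 1.0 rad y 80, z 97; at 1.15 y 87, z 93; highest 102; fingertips 65 to 72 above the table meet bar and push board alike.
- rack: Loose plywood rack, 0.4 to 0.9 kg, 180 long (x), 100 wide, in the chute. Origin: centre of its underside, x as the chute's. Deck 12 thick; front block x 20 to 90, y -50 to 25, top z 40, with six upright brushes fixed in it, tops up to z 92; push board at the rear; bare deck between. Home: front on the end stop, origin at chute x 40; the gate then shuts over the bare deck.
- push_board (a point): Centre of the rear face of the rack's upright push board (rack x -90, y 59, z 57). The board is 12 thick, 50 wide (rack y 34 to 84) and 34 tall (50 to 84 above the table); it overhangs the chute's +y wall, stands under the shut bar and 2 clear inside its swing. Push it from behind towards chute +x.
- jar: Bystander: jar with a white cap, 54 across, 75 tall; origin under its base.
- brush_pot: Bystander: dark wooden pot full of brushes, 86 across, about 220 tall; origin under its base.
- bowl: Bystander: small turned wooden bowl, 90 across, 45 tall; origin under its base.
There are look-alikes about, which are no part of the job. What is shaped like the rack but yellow is not meant.

How it is judged (in metres and radians):
On the way, in this order (a step that is already met when the one before it is completed fails the run):
1. the gate is swung up while the rack still stands before it (value of joint gate_hinge above 0.9 rad and x of rack in the frame of chute below -0.05 m), for 0.1 s.
2. the rack is home with the gate still held up (value of joint gate_hinge above 0.8 rad and x of rack in the frame of chute above 0.034 m), for 0.1 s.
At the end, for the whole second after the job is handed in: The rack lies flat and at rest on the chute floor, its front within 7 mm of the end stop, and the gate is shut (within 0.06 rad) behind the block of brushes (x of rack in the frame of chute above 0.033 m and z of rack in the frame of chute below 0.014 m and angle between rack's own z axis and vertical below 0.05 rad and linear speed of rack below 0.01 m/s and value of joint gate_hinge below 0.06 rad); the robot touches nothing.
It fails at once if the gate (panel or bar) touches the rack (contact force between gate and rack above 0.5 N).
It fails at once if the rack is lifted or tipped (z of rack in the frame of chute above 0.022 m or angle between rack's own z axis and vertical above 0.12 rad).
It fails at once if a bystander is moved (distance of any of jar, brush_pot, bowl from where it was at the start of the episode above 0.015 m).
It also fails if it takes over 48 s, if anything falls off the work surface, if the arm or the gripper's body presses on something with over 40 N, if the wrist force passes 120 N, or if a joint passes its speed limit or range.

## Working session

There is one attempt and no reset: what is moved stays moved. The work goes in short steps, Python scripts to look and compute and a tool call to move; the robot and the scene stay as the last step left them, time stands still between calls to the robot, and variables do not carry over. Pictures are saved under pics/ and viewed, at most 10 in all, crops included, and the job is handed in when it is done.

Besides the shell and the picture viewer there is one more tool, called after ">>>" as name(argument=value, ...), one argument or row to a line, values as JSON. carry_out: Moves the arm, as the interface text tells. Its arguments: {"type":"object","properties":{"steps":{"type":"array"},"claw":{"type":"number"}},"required":["steps"]}

```bash
mkdir -p pics; python3 - <<'E'
from plant import *
import cv2,numpy as np,pickle
d={}
for n in ("scene","top"):
    f=grab_frame(n); d[n]=f
    cv2.imwrite(f"pics/{n}0.png",cv2.resize(f["image"][:,:,::-1],(800,600),interpolation=cv2.INTER_CUBIC))
    print(n,np.round(f["camera_matrix"],1).tolist(),np.round(f["T"],3).tolist())
pickle.dump(d,open("f0.pkl","wb"))
o=observe();print(o)
E
```

```text
scene [[428.8, 0.0, 253.8], [0.0, 428.8, 187.4], [0.0, 0.0, 1.0]] [[-0.886, -0.223, 0.407, 927.938], [0.464, -0.461, 0.756, 833.669], [0.019, 0.859, 0.512, 652.563], [0.0, 0.0, 0.0, 1.0]]
top [[410.9, 0.0, 262.6], [0.0, 410.9, 193.6], [0.0, 0.0, 1.0]] [[0.003, 0.993, -0.119, 380.145], [-1.0, 0.001, -0.016, -5.761], [-0.016, 0.119, 0.993, 1143.784], [0.0, 0.0, 0.0, 1.0]]
{'time_s': 0.1, 'joint_positions': array([ 1.03741617e+00,  1.24453223e-01,  1.65153915e+00, -8.16035614e-06,
        1.36751806e+00, -8.26201472e-02]), 'qvel': array([ 0.00146231, -0.00215155, -0.0052413 ,  0.00053273, -0.00193677,
       -0.00101529]), 'joint_torque': array([ 1.99139198e-03, -4.24933004e+01, -3.66652501e+01, -4.50373307e-05,
        3.97835596e-03,  2.52374527e-06]), 'tool_pos': array([282.9280839 , 584.57492298, 230.16630964]), 'eef_rot': array([-7.01941942e-01, -3.06157948e+00,  2.87396445e-03]), 'force': array([-0.35502958, -0.13166374, -0.7390969 ]), 'torque': array([ 0.03306609,  0.05537394, -0.00087821]), 'grasp_force': 0.0, 'grip_width': 85.73308783036558}
```

View pics/scene0.png

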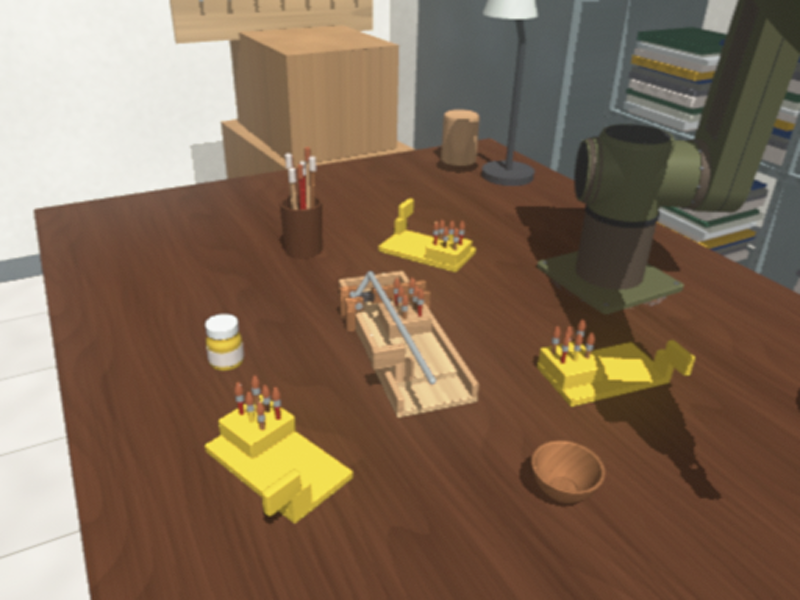

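View pics/top0.png

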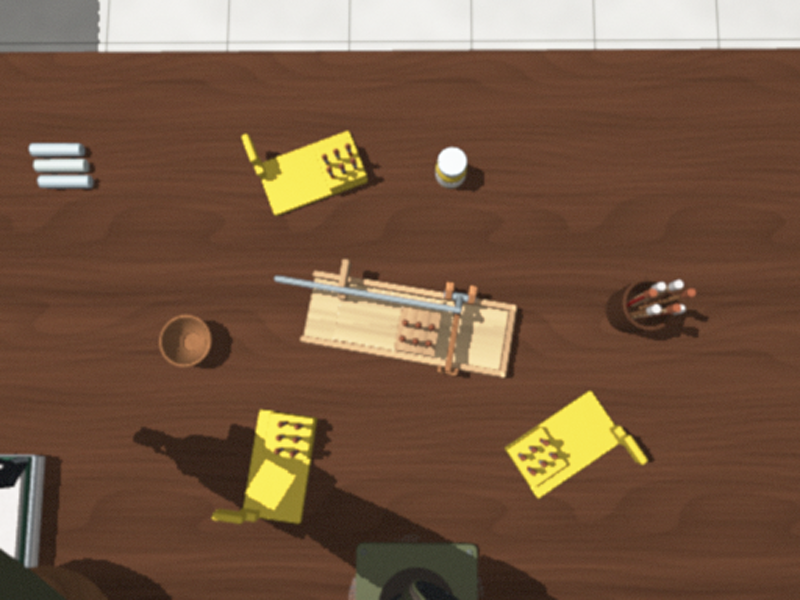

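The scene view shows the wooden rack inside the chute, with the steel bar over it, and three yellow look-alikes. In the top view (800 px scale) the chute corners are near (315,272), (302,341), (517,304) and (506,377), and the push board is near (345,272). The bar runs from (275,279) to (462,302). I'll zoom in for exact pixels.

```bash
cat > h.py <<'E'
import numpy as np,pickle
def ray(f,u,v):
    K,T=f["camera_matrix"],f["T"]
    d=np.array([(u-K[0,2])/K[0,0],-(v-K[1,2])/K[1,1],-1.])
    return T[:3,3],T[:3,:3]@d
def onz(f,u,v,z):
    o,d=ray(f,u,v); return o+d*(z-o[2])/d[2]
E
python3 - <<'E'
import cv2,pickle
d=pickle.load(open("f0.pkl","rb"))
im=d["top"]["image"][:,:,::-1][160:250,172:338]
im=cv2.resize(im,None,fx=4.8,fy=4.8,interpolation=cv2.INTER_CUBIC)
for k in range(0,166,20): cv2.putText(im,str(172+k),(int(k*4.8),10),0,.35,(255,255,255));cv2.line(im,(int(k*4.8),12),(int(k*4.8),18),(255,255,255))
for k in range(0,90,10): cv2.putText(im,str(160+k),(0,int(k*4.8)+4),0,.35,(255,255,255))
cv2.imwrite("pics/crop.png",im)
E
```

```text
(no output)
```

View pics/crop.png

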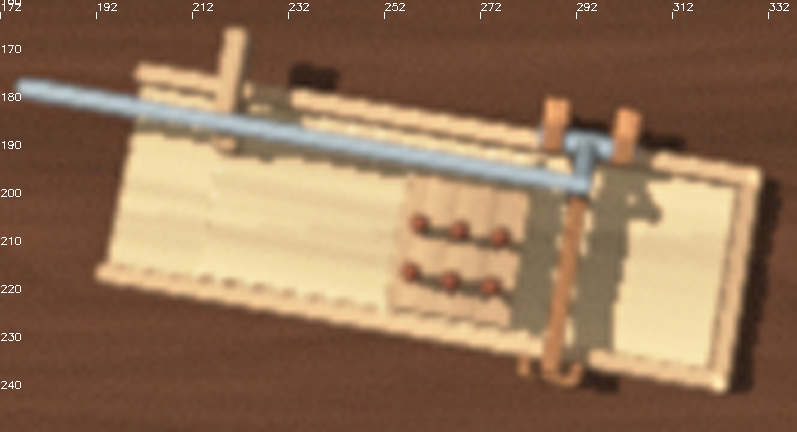

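```bash
python3 - <<'E'
import pickle,numpy as np,cv2
from h import *
from scipy.spatial.transform import Rotation as R
from plant import observe
f=pickle.load(open("f0.pkl","rb"))["top"]
px=[(200.1,172.9),(191.8,217.7),(330.1,195.0),(323.1,241.1),(175.4,177.9)]
c=[(-220,63,34),(-220,-63,34),(140,63,34),(140,-63,34),(-265,30,94)]
W=np.array([onz(f,*p,q[2])[:2] for p,q in zip(px,c)]);C=np.array(c,float)[:,:2]
cm,wm=C.mean(0),W.mean(0);H=(C-cm).T@(W-wm);a=np.arctan2(H[0,1]-H[1,0],H[0,0]+H[1,1])
Rm=np.array([[np.cos(a),-np.sin(a)],[np.sin(a),np.cos(a)]]);t=wm-Rm@cm
print("yaw",a,"t",t,"res",np.round(W-(C@Rm.T+t),1).tolist())
np.savez("chute.npz",R=Rm,t=t,a=a)
inv=lambda p:np.round(Rm.T@(p[:2]-t),1)
print("board rear top",inv(onz(f,218.7,165.4,84)),"front end bar",inv(onz(f,294.9,198.6,94)))
o=observe();M=R.from_rotvec(o["eef_rot"]).as_matrix();print(M.round(3))
print("tool in chute",inv(o["tool_pos"]))
ch=lambda x,y:(Rm@[x,y]+t).round(1)
for p in [(-200,0),(-60,66),(-190,66)]:print(p,ch(*p),np.linalg.norm(ch(*p)))
ex=Rm@[1,0];ey=Rm@[0,1];print("ex,ey",ex,ey)
E
```

```text
yaw -1.7406683679733828 t [471.70568622 -21.69558076] res [[-0.6, -0.4], [0.6, -1.7], [-0.4, -0.4], [-0.4, -0.9], [0.8, 3.4]]
board rear top [-165.2   83.3] front end bar [45.4 29.8]
[[-0.9    0.436 -0.001]
 [ 0.436  0.9   -0.002]
 [ 0.    -0.002 -1.   ]]
tool in chute [-565.6 -288.6]
(-200, 0) [505.5 175.4] 535.0657996919631
(-60, 66) [546.9  26.3] 547.5320081967811
(-190, 66) [568.9 154.4] 589.4799148401919
ex,ey [-0.16905623 -0.98560641] [ 0.98560641 -0.16905623]
```

The five points fit the chute pose to about 1 to 3 mm. The rack is at chute x ≈ -75, with the board's rear face at about -165. I'll close the fingers, align the tool with the chute and approach behind the board.

>>> carry_out(
  steps=[-0.5,-0.38,0,0,0,-0.045,-1,-0.76,0,0,0,-0.0894,-1,-0.76,0,0,0,-0.0894,-1,-0.76,0,0,0,-0.0894,-1,-0.76,0,0,0,-0.0894,-1,-0.76,0,0,0,-0.0894,-1,-0.76,0,0,0,-0.0894,-1,-0.76,0,0,0,-0.0894,-1,-0.76,0,0,0,-0.0894,-1,-0.76,0,0,0,-0.0894],
  claw=0,
)

```text
time_s: 1.35
tool_pos: [368.5, 417.2, 231.3]
eef_rot: [-0.266, -3.13, 0.0]
force: [0.5, 0.3, -0.7]
grip_width: 0.1
grasp_force: 0.0
```

>>> carry_out(
  steps=[-0.37,-0.5,0.2,0,0,0,-0.74,-1,0.4,0,0,0,-0.74,-1,0.4,0,0,0,-0.74,-1,0.4,0,0,0,-0.74,-1,0.4,0,0,0,-0.74,-1,0.4,0,0,0,-0.74,-1,0.4,0,0,0,-0.74,-1,0.4,0,0,0,-0.74,-1,0.4,0,0,0,-0.74,-1,0.4,0,0,0],
)

```text
time_s: 2.6
tool_pos: [452.5, 250.6, 171.4]
eef_rot: [0.266, 3.13, 0.0]
force: [-0.4, 0.4, 0.7]
grip_width: 0.2
grasp_force: 0.0
```

```bash
cat >> h.py <<'E'
def st():
    from plant import observe
    o=observe();c=np.load("chute.npz");p=o["tool_pos"]
    print(round(o["time_s"],2),"chute",(c["R"].T@(p[:2]-c["t"])).round(1),"z",p[2].round(1),"F",(c["R"].T@o["force"][:2]).round(1),o["force"][2].round(1),"rv",o["eef_rot"].round(3),"w",round(o["grip_width"],1))
E
python3 -c "
from h import *
st()"
```

```text
2.6 chute [-265.2  -64.9] z 171.4 F [-0.3 -0.4] 0.7 rv [0.266 3.13  0.   ] w 0.2
```

>>> carry_out(
  steps=[-0.3,-0.4,0.2,0,0,0,-0.3,-0.4,0.5,0,0,0,-0.3,-0.4,0.683,0,0,0,-0.3,-0.4,0.683,0,0,0,-0.3,-0.4,0.683,0,0,0,-0.3,-0.4,0.683,0,0,0,-0.3,-0.4,0.683,0,0,0,-0.3,-0.4,0.683,0,0,0,-0.3,-0.4,0.683,0,0,0,-0.3,-0.4,0.683,0,0,0],
)

```text
time_s: 3.85
tool_pos: [486.8, 183.7, 68.9]
eef_rot: [-0.267, -3.13, 0.0]
force: [-0.2, 0.7, 0.2]
grip_width: 0.1
grasp_force: 0.0
```

```bash
python3 - <<'E'
from h import *
from plant import *
import cv2
st()
im=grab_frame("top")["image"][:,:,::-1][120:270,150:350]
cv2.imwrite("pics/t1.png",cv2.resize(im,None,fx=3.5,fy=3.5,interpolation=cv2.INTER_CUBIC))
E
```

```text
3.85 chute [-205.   -19.9] z 68.9 F [-0.7 -0.3] 0.2 rv [-0.267 -3.13   0.   ] w 0.1
```

View pics/t1.png

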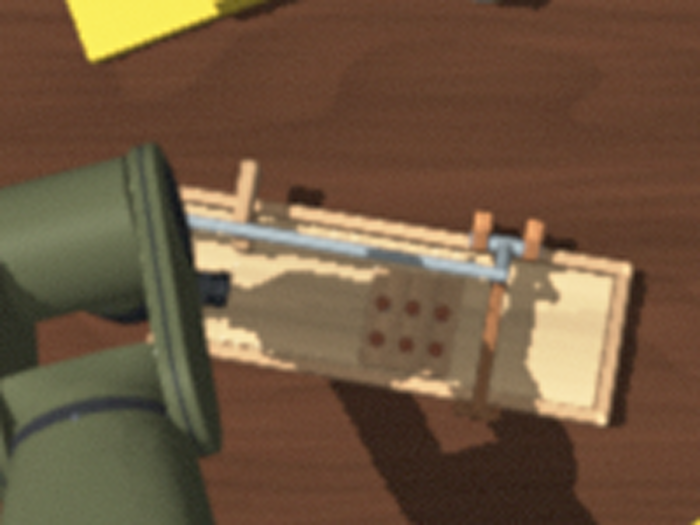

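The picture shows the closed fingertip at about (220,290), beside the bar on its chute -y side and behind the board at (245,200). Nothing has moved. Next I'll creep towards the bar to find the contact.

>>> carry_out(
  steps=[-0.08,0,0,0,0,0,-0.16,0,0,0,0,0,-0.18,0,0,0,0,0,-0.2,0,0,0,0,0,-0.21,0,0,0,0,0,-0.22,0,0,0,0,0,-0.23,0,0,0,0,0,-0.24,0,0,0,0,0,-0.24,0,0,0,0,0,-0.24,0,0,0,0,0],
)

```text
time_s: 5.15
tool_pos: [521.3, 177.8, 68.8]
eef_rot: [-0.266, -3.128, 0.0]
force: [-5.2, 0.9, 3.9]
grip_width: 0.0
grasp_force: 2.6
```

```bash
python3 -c "
from h import *
st()"
```

```text
5.15 chute [-205.    15.2] z 68.8 F [-0.1 -5.2] 3.9 rv [-0.266 -3.128  0.   ] w 0.0
```

>>> carry_out(
  steps=[-0.04,0,0,0,0,0,-0.08,0,0,0,0,0,-0.12,0,0,0,0,0,-0.16,0,0,0,0,0,-0.2,0,0,0,0,0,-0.24,0,0,0,0,0,-0.28,0,0,0,0,0,-0.32,0,0,0,0,0,-0.343,0,0,0,0,0,-0.343,0,0,0,0,0],
)

```text
time_s: 6.4
tool_pos: [572.1, 168.5, 67.5]
eef_rot: [-0.267, -3.128, 0.002]
force: [-4.7, 1.0, -3.7]
grip_width: 0.1
grasp_force: 2.4
```

```bash
python3 - <<'E'
from h import *
from plant import *
import cv2
st()
f=grab_frame("top"); pickle.dump(f,open("f2.pkl","wb"))
g=grab_frame("scene")["image"][:,:,::-1][140:290,180:340]
im=f["image"][:,:,::-1][140:260,180:340]
im=np.vstack([cv2.resize(x,None,fx=k,fy=k,interpolation=cv2.INTER_CUBIC) for x,k in((im,2.5),)])
g=cv2.resize(g,(400,300),interpolation=cv2.INTER_CUBIC)
cv2.imwrite("pics/t2.png",np.hstack([im,g]))
E
```

```text
6.4 chute [-204.5   66.8] z 67.5 F [-0.2 -4.8] -3.7 rv [-2.670e-01 -3.128e+00  2.000e-03] w 0.1
```

View pics/t2.png

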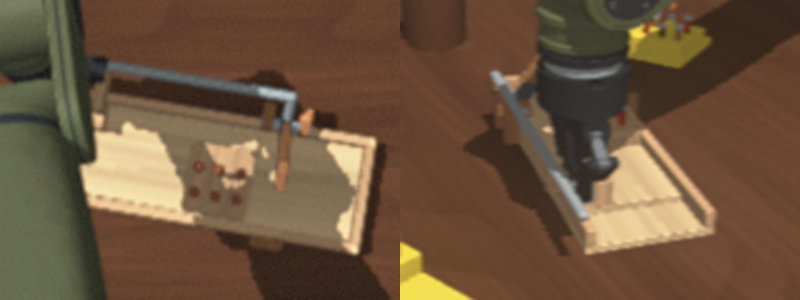

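The gate is up: the bar has swung out over the hinge side, from (110,65) to (295,92) in the left half. The rack still stands before it.

```bash
python3 - <<'E'
from h import *
f=pickle.load(open("f2.pkl","rb"));c=np.load("chute.npz")
for u,v in((297.6,176.4),(259.6,171.6),(226,167)): print((c["R"].T@(onz(f,u,v,95)[:2]-c["t"])).round(1))
E
```

```text
[42.9 87.7]
[-56.   83.4]
[-144.    80.6]
```

>>> carry_out(
  steps=[0,-0.05,0,0,0,0,0,-0.11,0,0,0,0,0,-0.17,0,0,0,0,0,-0.23,0,0,0,0,0,-0.29,0,0,0,0,0,-0.35,0,0,0,0,0,-0.4,0,0,0,0,0,-0.45,0,0,0,0,0,-0.48,0,0,0,0,0,-0.5,0,0,0,0],
)

```text
time_s: 7.75
tool_pos: [562.0, 95.4, 70.1]
eef_rot: [0.268, 3.126, 0.004]
force: [0.6, 7.4, -0.7]
grip_width: 0.1
grasp_force: 4.1
```

```bash
python3 - <<'E'
from h import *
from plant import *
import cv2
st()
f=grab_frame("top")
g=grab_frame("scene")["image"][:,:,::-1][140:290,180:340]
im=f["image"][:,:,::-1][140:260,180:340]
cv2.imwrite("pics/t3.png",np.hstack([cv2.resize(x,(400,300),interpolation=cv2.INTER_CUBIC) for x in(im,g)]))
E
```

```text
7.75 chute [-130.7   69.2] z 70.1 F [-7.4 -0.7] -0.7 rv [0.268 3.126 0.004] w 0.1
```

View pics/t3.png

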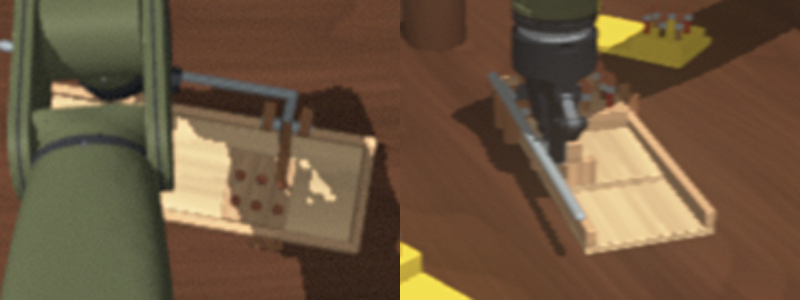

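The rack is moving with the fingertip: its front block has reached the raised panel, near (285,180) on the left. The gate is still up and the pushing force is 7 N. I'll push the rest of the way.

>>> carry_out(
  steps=[0,-0.04,0,0,0,0,0,-0.09,0,0,0,0,0,-0.15,0,0,0,0,0,-0.21,0,0,0,0,0,-0.27,0,0,0,0,0,-0.33,0,0,0,0,0,-0.37,0,0,0,0,0,-0.4,0,0,0,0,0,-0.42,0,0,0,0,0,-0.42,0,0,0,0],
)

```text
time_s: 9.1
tool_pos: [551.0, 32.9, 70.0]
eef_rot: [0.268, 3.126, 0.002]
force: [-0.4, 4.8, -0.2]
grip_width: 0.0
grasp_force: 3.4
```

```bash
python3 -c "
from h import *
st()"
```

```text
9.1 chute [-67.2  68.9] z 70.0 F [-4.6 -1.2] -0.2 rv [2.680e-01 3.126e+00 2.000e-03] w 0.0
```

>>> carry_out(
  steps=[0,-0.01,0,0,0,0,0,-0.02,0,0,0,0,0,-0.025,0,0,0,0,0,-0.03,0,0,0,0,0,-0.035,0,0,0,0,0,-0.035,0,0,0,0,0,-0.035,0,0,0,0,0,-0.035,0,0,0,0,0,-0.035,0,0,0,0,0,-0.035,0,0,0,0],
)

```text
time_s: 10.35
tool_pos: [550.2, 28.2, 70.0]
eef_rot: [0.267, 3.126, 0.003]
force: [0.0, 5.7, 0.6]
grip_width: -0.2
grasp_force: 4.0
```

```bash
python3 - <<'E'
from h import *
from plant import *
import cv2
st()
f=grab_frame("top")
g=grab_frame("scene")["image"][:,:,::-1][140:290,180:340]
im=f["image"][:,:,::-1][140:260,180:340]
cv2.imwrite("pics/t4.png",np.hstack([cv2.resize(x,(400,300),interpolation=cv2.INTER_CUBIC) for x in(im,g)]))
E
```

```text
10.35 chute [-62.4  69. ] z 70.0 F [-5.6 -0.9] 0.6 rv [2.670e-01 3.126e+00 3.000e-03] w -0.2
```

View pics/t4.png

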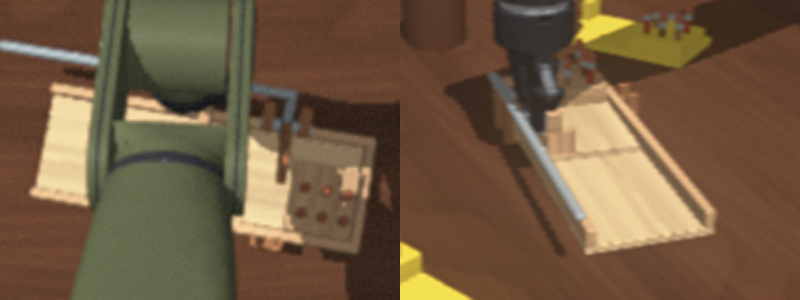

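The front block is past the gate, with its front edge near the end stop at about (365,200). The force is still only friction (5 to 6 N), so the rack hasn't reached the stop yet. I'll keep creeping.

>>> carry_out(
  steps=[0,-0.007,0,0,0,0,0,-0.013,0,0,0,0,0,-0.02,0,0,0,0,0,-0.027,0,0,0,0,0,-0.033,0,0,0,0,0,-0.033,0,0,0,0,0,-0.033,0,0,0,0,0,-0.033,0,0,0,0,0,-0.033,0,0,0,0,0,-0.033,0,0,0,0],
)

```text
time_s: 11.7
tool_pos: [549.8, 25.3, 70.3]
eef_rot: [0.268, 3.125, 0.01]
force: [1.3, 13.9, -0.5]
grip_width: 0.0
grasp_force: 9.0
```

```bash
python3 -c "
from h import *
st()"
```

```text
11.7 chute [-59.6  69. ] z 70.3 F [-13.9  -1.1] -0.5 rv [0.268 3.125 0.01 ] w 0.0
```

The force rose to 14 N and the motion stopped at the expected depth, so the rack is home. I'll back off the board first, then lower the bar gently with the finger.

>>> carry_out(
  steps=[0,0.03,0,0,0,0,0,0.08,0,0,0,0,0,0.14,0,0,0,0,0,0.18,0,0,0,0,0.03,0.2,0,0,0,0,0.08,0.2,0,0,0,0,0.13,0.2,0,0,0,0,0.18,0.2,0,0,0,0,0.22,0.2,0,0,0,0,0.25,0.2,0,0,0,0],
)

```text
time_s: 12.95
tool_pos: [514.9, 58.7, 68.2]
eef_rot: [-0.266, -3.129, 0.001]
force: [-2.3, -0.5, -1.2]
grip_width: -0.0
grasp_force: 1.2
```

>>> carry_out(
  steps=[0.03,0,0,0,0,0,0.06,0,0,0,0,0,0.09,0,0,0,0,0,0.12,0,0,0,0,0,0.16,0,0,0,0,0,0.2,0,0,0,0,0,0.25,0,0,0,0,0,0.3,0,0,0,0,0,0.33,0,0,0,0,0,0.33,0,0,0,0,0],
)

```text
time_s: 14.2
tool_pos: [466.9, 67.2, 68.8]
eef_rot: [0.266, 3.13, -0.0]
force: [-0.8, -0.6, -0.1]
grip_width: -0.1
grasp_force: 0.0
```

```bash
python3 -c "
from h import *
st()"
```

```text
14.2 chute [-86.8 -19.7] z 68.8 F [ 0.7 -0.7] -0.1 rv [ 0.266  3.13  -0.   ] w -0.1
```

>>> carry_out(
  steps=[0,0,-0.3,0,0,0,0,0,-0.7,0,0,0,0,0,-1,0,0,0,0,0.3,-1,0,0,0,0,0.6,-1,0,0,0,0,1,-1,0,0,0,0,1,-1,0,0,0,0,1,-1,0,0,0,0,1,-1,0,0,0,0,1,-1,0,0,0],
)

```text
time_s: 15.45
tool_pos: [492.7, 214.0, 219.0]
eef_rot: [0.269, 3.13, 0.0]
force: [0.3, -0.4, -0.6]
grip_width: -0.0
grasp_force: 0.0
```

>>> carry_out(
  steps=[0,0.3,0,0,0,0,0,0.6,0,0,0,0,0,1,0,0,0,0,0,1,0,0,0,0,0,1,0,0,0,0,0,1,0,0,0,0,0,1,0,0,0,0,0,1,0,0,0,0,0,1,0,0,0,0,0,1,0,0,0,0],
)

```text
time_s: 16.7
tool_pos: [518.0, 362.7, 218.9]
eef_rot: [0.267, 3.13, 0.0]
force: [-0.0, 0.7, 0.2]
grip_width: -0.4
grasp_force: 0.0
```

```bash
python3 - <<'E'
from h import *
from plant import *
import cv2
st()
f=grab_frame("top")
g=grab_frame("scene")["image"][:,:,::-1][140:290,180:340]
im=f["image"][:,:,::-1][140:260,180:340]
cv2.imwrite("pics/t5.png",np.hstack([cv2.resize(x,(400,300),interpolation=cv2.INTER_CUBIC) for x in(im,g)]))
E
```

```text
16.7 chute [-386.7  -19.4] z 218.9 F [-0.6 -0.1] 0.2 rv [0.267 3.13  0.   ] w -0.4
```

View pics/t5.png

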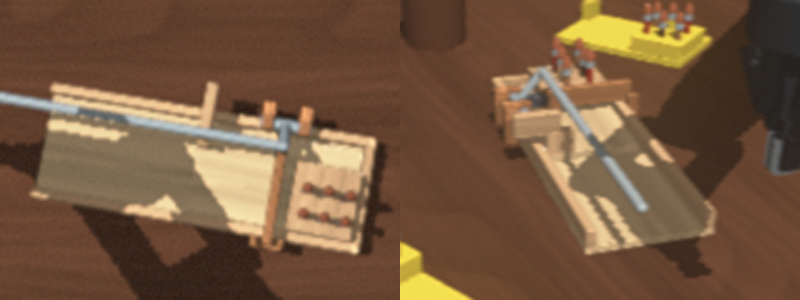

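The gate is shut, with its panel at (275,190) behind the block, and the block's front is at the end stop near (362,200). I'll check the board position, then hand in.

```bash
python3 - <<'E'
from h import *
f=pickle.load(open("f2.pkl","rb"));c=np.load("chute.npz")
x=(c["R"].T@(onz(f,262.4,173.0,84)[:2]-c["t"]));print(x)
if x[0]>-55:
    from plant import sign_off
    print(sign_off())
E
```

```text
[-48.70284976  82.86119073]
the job is handed in; nothing more can be done
None
```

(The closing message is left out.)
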